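Lock the medicine box with its sprung hook bar

TASK

Secure the medicine box for the drug round with its blue sprung bar: pick the bar off its rest, hook the red end of its blade over the far rim of the box, then draw the case back against its spring, along the rail on the lid, until the peg under the case drops into the hole in the rail, and leave it locked there on its own. The hole must be found by feel: pull gently, keeping the force on the box under 25 N, and leave the crusher, mortar, cups, funnel and dish alone.

Things in the scene. Friction and masses are not known exactly. Their poses are not given: they have to be found in the camera images.
- box: White steel medicine box fixed on the counter, 220 mm long (its x) by 120 mm wide (y); lid top 50 mm up. Origin: centre of its underside. Its +x axis points from the near end (catch) to the far end (rim). On the lid's centre line stand an aluminium rim at the far end and an aluminium rail nearer the robot; the tops of both are 62 mm above the origin (12 mm above the lid).
- rim (a point): Middle of the top edge of the far rim's outer face (110 mm from the box's origin along its x). The rim is 6 mm thick, 80 mm wide and 12 mm high, and flush with the end wall of the box, so the hook hangs outside it.
- catch (a point): Nominal centre of the square hole in the rail, at the rail's top face, 75 mm from the box's origin along its -x; its axes are those of the box. The rail is 27 mm wide, 110 mm long, and reaches 90 mm from the hole's centre towards the rim and 20 mm the other way. The hole is 14 mm by 14 mm and 12 mm deep. The rail is adjustable and clamped: the real hole lies anywhere up to 15 mm nearer or farther along the box's x than this point (not sideways), differently each time.
- case (a point): Centre of the bar's blue case, the part to grasp: like a tape measure, 70 mm long (its x), 28 mm wide (y, the grasp width), 56 mm high, standing upright; with the blade about 0.32 kg. Its underside is 28 mm below this point. Axes: x along the blade towards the hook, z up. Starts on a grey rest 28 mm wide whose two blocks hold the underside 24 mm above the counter.
- hook (a point): Lowest point, midway across, of the inner face (the one towards the case) of the red hook: a tooth 18 mm wide and 4 mm thick at the end of the stiff steel blade, reaching 12 mm below the level of the case's underside. The blade's underside is 5 mm above the level of the case's underside. With the blade drawn in, this face is 157 mm ahead of the peg's axis.
- blade (a joint): How far the blade is drawn out of the case (m): 0 drawn in, 0.052 hard end stop. A spring draws it in with 3 N at 0, rising by 1 N for each 10 mm. With the hook on the rim and the peg in the hole it is drawn out by 12 to 45 mm.
- peg_tip (a point): Lower end of the brass locking peg under the middle of the case (straight below case), 10 mm in diameter with a chamfered tip. Sprung: out, it stands 10 mm below the case's underside; it can be pushed up by 9.5 mm with 2 N at first and 3.4 N at the end, and springs out again when over the hole.
- mortar: White ceramic mortar, 108 mm across, 65 mm high, with its pestle leaning in it (about 120 mm high). Origin: centre of its underside. Bystander, loose.
- cups: Short stack of pale green medicine cups, 53 mm across, 55 mm high. Origin: centre of its underside. Bystander, loose.
- dish: Steel kidney dish, about 250 mm by 110 mm, 40 mm high. Origin: underside, near its middle. Bystander, loose.
- funnel: Clear plastic funnel standing mouth down, 90 mm across, 90 mm high. Origin: centre of its underside. Bystander, loose.
- crusher: Cast aluminium hand-cranked pill crusher, base 120 mm by 90 mm, 210 mm high, fixed. Origin: centre of its underside. Bystander.

How it is judged:
By the outcome, as a careful person would: the job done as asked, in the order asked, and still so for the second after the job is handed in, with the robot touching nothing.
It also fails if it takes over 46 s, if anything falls off the work surface, if the arm or the gripper's body presses on something with over 40 N, if the wrist force passes 120 N, or if a joint passes its speed limit or range.

ROBOT

A 6-joint arm with a two-finger parallel gripper is mounted at the origin on the work surface. World frame = base frame: x ahead of the robot, y to its left, z up, the work surface at z = 0. Lengths are in mm, angles in rad, forces in N, time in s.
With the tool pointing down it reaches from about 250 to 775 mm from the base axis. Payload 4 kg.
Tool frame: the origin (TCP) lies midway between the tips of the shut fingers; the grasp point (between the pads) lies 19 mm behind it; z points along the fingers, y is the line along which they close (so a half turn about z gives the same grasp; the last joint's range is limited). The gripper opens to 85 mm and grips with 20 to 120 N. Pads are 22 mm wide; open, the fingers measure 114 mm over their backs; the gripper's body (76 mm by 85 mm) begins 54 mm behind the grasp point. The pads swing forward as they close: fully open they stand 13 mm farther back than shut.
Start: joints at [1.19, 0.087, 1.371, -0, 1.684, -0.103], TCP at [150.841, 528.928, 231.341] pointing down, gripper open.
Joint ranges: [-3.1, 3.1], [-0.76, 2.03], [0.27, 2.55], [-1.08, 4.22], [0.17, 2.65], [-2.57, 2.57]. Speed limits (rad/s): [2.79, 2.79, 3.14, 3.14, 3.14, 3.14].

INTERFACE

Orientations are given as a rotation vector (axis times angle).
In Python, from rig import r gives the robot as it stands.
- The arm moves only by the tool jog_arm, never from a script. Its arguments are lists of equal length, an entry for each row: "jaw": the closure in counts, from 0 (fully open) to 255 (shut); "slide": the shift along the tool's x, y, z in m, a list of three; "rotation": the turn, a rotation vector about the tool's x, y, z in degrees, a list of three. In form: {"jaw": [jaw, ...], "slide": [[dx, dy, dz], ...], "rotation": [[rx, ry, rz], ...]}. A call has 1 to 12 rows; each row shifts and turns the commanded pose from where the row before left it, along the tool's axes as they then stand; what a row does not reach is not made up. A row lasts 1/10 s, in which the tool goes at most 50 mm and 8.59 degrees, less where a joint would pass 70% of its speed; a pose out of reach is approached as far as the arm can. A call is refused whole if a number of a shift passes 0.05 or a number of a turn 8.59, either way. A call with a gripper value outside its range is refused whole. The fingers move at their own pace and stop on an object; the grip force is fixed at half the most. Time passes only in rows, so rows that do not move let the fingers close. It gives the time, the measured TCP pose, the force, the opening and the grip force at its end, in the units of the state.
- r.get_obs(): the state, without advancing time (a new reading comes with each control period).
- r.get_image(name): name is "scene" or "top" or "wrist"; returns a dict with "image" (420x560x3 uint8, red, green, blue), "depth" (420x560 float32, mm along the optical axis (not along the pixel's ray), 0 where there is no reading), "vertical_fov" (degrees; the focal length in pixels is half the picture's height over the tangent of half this angle, whatever the lens; pixels are square), "cx", "cy" (the principal point, pixels), "D" ([k1, k2, p1, p2, k3] as OpenCV has them; the pictures are not rectified), "xyz" and "rotation" of the camera in the world. Camera axes: x right, y down, z forward; pixel columns grow to the right and rows downward; lengths in mm; the calibration is good to about 2 mm. A picture is of the moment at which its call begins.
- r.job_done(): hands the job in; it is judged then, once.
The state is a dict: "t": time; "q": joint angles; "qd": joint speeds; "joint_efforts": joint torques, N m; "eef_pos": TCP position; "orientation": TCP orientation; "contact_force": force on the tool from outside, world axes, zero at the start; "ft_torque": the same for the moment, N m; "gripper_width": opening from 0.0 (shut) to 1.0 (fully open); "gripper_force": force on a finger pad.
Only numpy, scipy, OpenCV 4.12 (cv2) and the standard library are available. Lean on these libraries where they do the work, as an engineer would, in place of code of your own. Each camera call takes 0.05 s, during which the arm holds its last target. There are 200 camera calls.

## Working session

There is one attempt and no reset: what is moved stays moved. The work goes in short steps, Python scripts to look and compute and a tool call to move; the robot and the scene stay as the last step left them, time stands still between calls to the robot, and variables do not carry over. Pictures are saved under pics/ and viewed, at most 13 in all, crops included, and the job is handed in when it is done.

Besides the shell and the picture viewer there is one more tool, called after "Emit:" as name(argument=value, ...), one argument or row to a line, values as JSON. jog_arm: Moves the arm, as the interface text tells. Its arguments: {"type":"object","properties":{"jaw":{"type":"array","items":{"type":"number"}},"slide":{"type":"array","items":{"type":"array","items":{"type":"number"}}},"rotation":{"type":"array","items":{"type":"array","items":{"type":"number"}}}},"required":["jaw","slide","rotation"]}

```bash
ls; mkdir -p pics; cat > h.py <<'E'
import numpy as np, cv2
from rig import r
from scipy.spatial.transform import Rotation as R
def K(d):
    f=d["image"].shape[0]/2/np.tan(np.radians(d["vertical_fov"])/2)
    return np.array([[f,0,d["cx"]],[0,f,d["cy"]],[0,0,1.]])
def rot(d):
    a=np.array(d["rotation"],float)
    return a if a.shape==(3,3) else R.from_rotvec(a).as_matrix()
def rays(d,uv):
    p=cv2.undistortPoints(np.array(uv,float).reshape(-1,1,2),K(d),np.array(d["D"],float)).reshape(-1,2)
    return np.c_[p,np.ones(len(p))]@rot(d).T
def plane(d,uv,z):
    v=rays(d,uv);o=np.array(d["xyz"]);return o+v*((z-o[2])/v[:,2])[:,None]
def depthpts(d,uv):
    uv=np.array(uv).astype(int);v=rays(d,uv);return np.array(d["xyz"])+v*d["depth"][uv[:,1],uv[:,0]][:,None]
E
python3 - <<'E'
from h import *
for n in("top","scene"):
    d=r.get_image(n);cv2.imwrite(f"pics/{n}0.png",d["image"][:,:,::-1]);print(n,d["vertical_fov"],d["cx"],d["cy"],d["D"],d["xyz"],d["rotation"])
    np.save(n,d,allow_pickle=True)
print(r.get_obs())
E
```

```text
pics
top 45.13371413541217 278.1547774978565 203.6734358759555 [-0.1537903  0.         0.         0.         0.       ] [ 412.20656026   -6.01456243 1319.35275494] [-2.12040203  2.17473    -0.15407646]
scene 46.13973428609383 281.6414604467737 210.06626926348102 [0.01457061 0.         0.         0.         0.        ] [1213.56006551  236.30815968 1103.79166064] [-1.52481469 -2.26909292  0.66751112]
{'t': 0.1, 'q': array([ 1.18987373e+00,  8.78871037e-02,  1.37216411e+00,  3.34629463e-05,
        1.68360317e+00, -1.03098022e-01]), 'qd': array([-6.17618900e-04,  5.14870809e-04, -3.45033439e-03,  1.46120154e-03,
        1.06494673e-04,  6.49275459e-06]), 'joint_efforts': array([ 2.76521147e-03, -3.53012645e+01, -3.14219391e+01, -1.05386976e-04,
        7.92079722e-03,  1.15266303e-05]), 'eef_pos': array([150.6634203 , 528.47518945, 230.22196005]), 'orientation': array([-0.43492474, -3.11080825,  0.00313113]), 'contact_force': array([-0.47595182, -0.1219108 ,  0.20059546]), 'ft_torque': array([0.03108373, 0.00317438, 0.01672389]), 'gripper_force': 0.0, 'gripper_width': 1.0001999232166954}
```

View pics/top0.png

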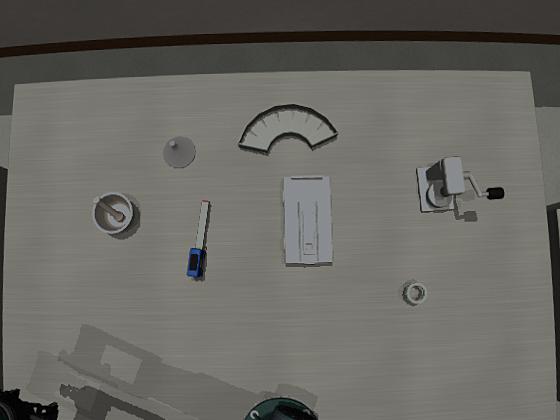

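View pics/scene0.png

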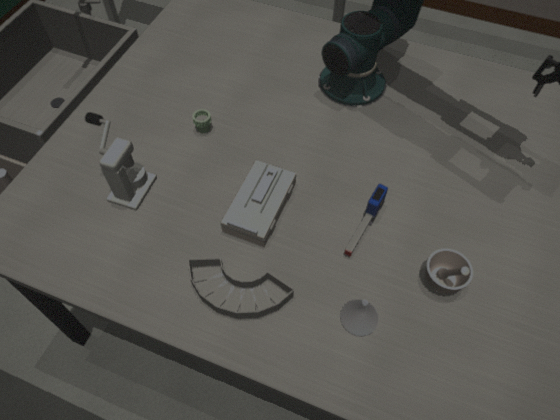

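The top view shows the bar (case near (195,263), red hook near (205,202)), and the box near (307,220) with its rim at the top (178) and its hole near (309,245).

```bash
python3 - <<'E'
from h import *
T=np.load("top.npy",allow_pickle=True).item();S=np.load("scene.npy",allow_pickle=True).item()
def masks(d):
    h=cv2.cvtColor(d["image"],cv2.COLOR_RGB2HSV);a=d["image"].astype(int)
    blue=((h[...,0]>105)&(h[...,0]<130)&(h[...,1]>150)&(a[...,2]>60)).astype(np.uint8)
    red=(((h[...,0]<8)|(h[...,0]>172))&(h[...,1]>130)&(a[...,0]>60)).astype(np.uint8)
    return blue,red
for n,d in(("top",T),("scene",S)):
    for c,m in zip(("blue","red"),masks(d)):
        k,l,s,ce=cv2.connectedComponentsWithStats(m)
        for i in range(1,k):
            if s[i,4]>4:
                ys,xs=np.where(l==i);p=depthpts(d,np.c_[xs,ys]);print(n,c,s[i],ce[i].round(1),"depthmed",np.median(p,0).round(1),"z95",np.percentile(p[:,2],[5,50,95]).round(1))
                if c=="blue":
                    q=p[(p[:,2]>72)&(p[:,2]<90)]; rc=cv2.minAreaRect(q[:,:2].astype(np.float32));print("  topface",len(q),q.mean(0).round(1),rc)
                    rr=cv2.minAreaRect(np.c_[xs,ys].astype(np.float32));bp=cv2.boxPoints(rr);print("  mask rect @z80",plane(d,bp,80).round(1).tolist())
    # box via depth: all pixels height 42..58
    vv,uu=np.mgrid[0:420,0:560];p=depthpts(d,np.c_[uu.ravel(),vv.ravel()])
    ctr=plane(d,[(307,220)] if n=="top" else [(260,200)],50)[0]
    near=np.hypot(*(p[:,:2]-ctr[:2]).T)<170
    for lo,hi in((44,56),(58,68)):
        k=near&(p[:,2]>lo)&(p[:,2]<hi);q=p[k];print(n,"box",lo,hi,k.sum(),q.mean(0).round(1),cv2.minAreaRect(q[:,:2].astype(np.float32)))
for d,n,c in((T,"a",(180,160,350,290)),(S,"b",(200,140,410,270))):
    x0,y0,x1,y1=c;im=d["image"][y0:y1,x0:x1,::-1];im=cv2.convertScaleAbs(im,alpha=1.4);cv2.imwrite(f"pics/crop_{n}.png",cv2.resize(im,None,fx=3.8 if n=="b" else 4.5,fy=3.8 if n=="b" else 4.5,interpolation=cv2.INTER_CUBIC))
E
```

```text
top blue [188 248  13  29 167] [193.9 262.2] depthmed [448.3 200.6  81.1] z95 [77.1 81.1 85.2]
  topface 166 [450.4 200.9  81. ] ((451.1149597167969, 202.14857482910156), (25.644794464111328, 68.02408599853516), 81.07818603515625)
  mask rect @z80 [[419.4, 219.3, 80.0], [486.6, 209.6, 80.0], [482.7, 184.5, 80.0], [415.6, 194.3, 80.0]]
top red [203 200   6   2   6] [205.5 200.8] depthmed [608.2 178.1  34.9] z95 [30.1 34.9 37.1]
top box 44 56 3473 [554.3 -82.1  51. ] ((553.3294067382812, -81.39871215820312), (125.14934539794922, 221.96337890625), 89.69728088378906)
top box 58 68 534 [542.6 -83.6  63.2] ((565.5277709960938, -86.83470916748047), (201.8040771484375, 89.6192398071289), 5.757579803466797)
scene blue [369 185  18  21  90] [377.6 197. ] depthmed [472.7 204.4  79.4] z95 [76.1 79.4 82.9]
  topface 90 [461.1 203.5  79.4] ((454.0633544921875, 203.088134765625), (23.238393783569336, 66.52742004394531), 79.98358917236328)
  mask rect @z80 [[485.3, 186.1, 80.0], [419.4, 195.3, 80.0], [426.0, 218.7, 80.0], [491.3, 209.0, 80.0]]
scene box 44 56 2776 [565.4 -80.2  49.7] ((556.703125, -81.18205261230469), (124.41775512695312, 223.83621215820312), 89.56938934326172)
scene box 58 68 422 [553.1 -82.1  61.6] ((568.7764892578125, -89.15715026855469), (201.80966186523438, 79.22119140625), 3.9710071086883545)
```

View pics/crop_a.png

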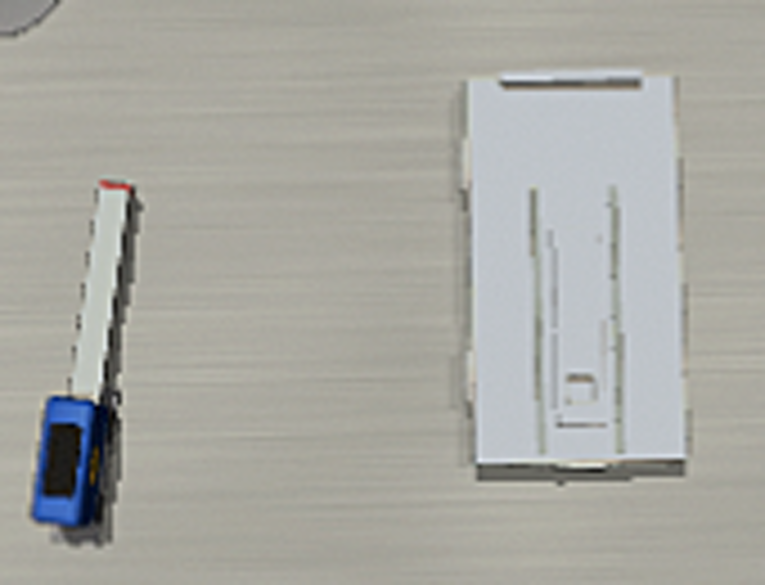

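The enlarged crop shows the case (crop px ~(65,460)), the hook at (115,185), the rim at (500–641,78), the hole near (580,388), and faint lines either side of the rail. The case centre is about (451,202), yaw about −8.2°, top at z≈80. This matches the hook at (608,178) and the sizes given. Next I move above it.

Emit:
jog_arm(
  jaw=[0,0,0,0,0,0,0,0,0,0,0,0],
  slide=[
    [-0.015,-0.012,0.0025],
    [-0.03,-0.024,0.0025],
    [-0.03,-0.024,0.0025],
    [-0.03,-0.024,0.0025],
    [-0.03,-0.024,0.0025],
    [-0.03,-0.024,0.0025],
    [-0.03,-0.024,0.0025],
    [-0.03,-0.024,0.0025],
    [-0.03,-0.024,0.0025],
    [-0.03,-0.024,0.0025],
    [-0.03,-0.024,0.0025],
    [-0.03,-0.025,0.0025],
  ],
  rotation=[
    [0,0,-7.7],
    [0,0,0],
    [0,0,0],
    [0,0,0],
    [0,0,0],
    [0,0,0],
    [0,0,0],
    [0,0,0],
    [0,0,0],
    [0,0,0],
    [0,0,0],
    [0,0,0],
  ],
)

```text
t: 1.3
eef_pos: [451.3, 202.5, 200.7]
orientation: [-0.225, -3.133, 0.0]
contact_force: [0.8, -0.4, 0.7]
gripper_width: 1.002
gripper_force: 0.0
```

```bash
cat >> h.py <<'E'
def pose():
    o=r.get_obs();return o,np.array(o["eef_pos"]),R.from_rotvec(o["orientation"])
def goto(x,y,z,yaw):
    """tool-frame slide (mm) after the turn, and the turn (deg) to reach target; yaw = case yaw, tool x = yaw+180"""
    o,p,q=pose();c,s=np.cos(np.radians(yaw+180)),np.sin(np.radians(yaw+180))
    G=R.from_matrix(np.array([[c,s,0],[s,-c,0],[0,0,-1]]))
    print("t",round(o["t"],2),"pos",p.round(1),"F",np.round(o["contact_force"],1),"w",round(o["gripper_width"],3),"turn",np.degrees((q.inv()*G).as_rotvec()).round(2),"slide after turn",G.inv().apply(np.array([x,y,z])-p).round(1))
E
python3 - <<'E'
from h import *
goto(451.5,202,150,-8.2)
d=r.get_image("wrist");cv2.imwrite("pics/w1.png",d["image"][:,:,::-1]);np.save("w1",d,allow_pickle=True)
print(d["xyz"],d["rotation"],d["vertical_fov"])
E
```

```text
t 1.3 pos [451.3 202.5 200.7] F [ 0.8 -0.4  0.7] w 1.002 turn [-0.   -0.04 -0.02] slide after turn [-0.2 -0.4 50.7]
[374.59290118 214.33958687 343.52433123] [2.1892386  1.89366812 0.29362882] 66.59178287652843
```

View pics/w1.png

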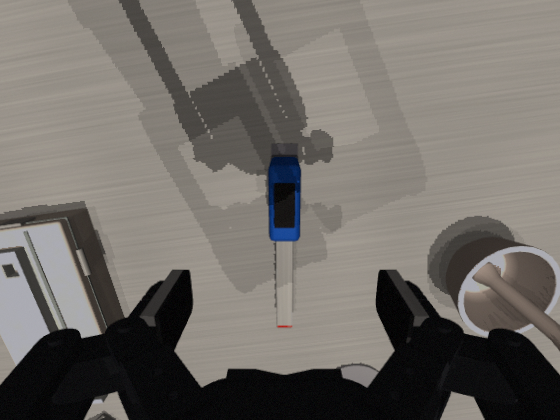

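The wrist view shows the case (270–300, 160–240) centred between the open fingers, with the hook at (285,326). I measure its centre and yaw again before grasping.

```bash
python3 - <<'E'
from h import *
d=np.load("w1.npy",allow_pickle=True).item()
h=cv2.cvtColor(d["image"],cv2.COLOR_RGB2HSV)
m=((h[...,0]>100)&(h[...,0]<132)&(h[...,1]>130)&(h[...,2]>50)).astype(np.uint8)
m=cv2.morphologyEx(m,cv2.MORPH_CLOSE,np.ones((25,9)))
ys,xs=np.where(m>0);p=depthpts(d,np.c_[xs,ys]);print(np.percentile(p[:,2],[5,50,95]))
k=(p[:,2]>74)&(p[:,2]<88);q=plane(d,np.c_[xs,ys][k],80)
rc=cv2.minAreaRect(q[:,:2].astype(np.float32));print(rc);print(cv2.boxPoints(rc))
rm=(((h[...,0]<8)|(h[...,0]>172))&(h[...,1]>130)&(h[...,2]>60));ys,xs=np.where(rm[300:340,260:310]);uv=np.c_[xs+260,ys+300];print(len(uv),uv.mean(0),plane(d,[uv.mean(0)],31))
goto(451.5,202,36,-8.2)
E
```

```text
[74.38294029 79.58390637 81.22568917]
((450.43267822265625, 203.57257080078125), (26.344303131103516, 67.85179138183594), 81.64713287353516)
[[414.95316 195.46854]
 [482.08517 185.61176]
 [485.9122  211.6766 ]
 [418.78018 221.53339]]
14 [284.5 326. ] [[611.38269342 180.61598531  31.        ]]
t 1.35 pos [454.8 197.9 199.9] F [ 3.  -2.6 -0.1] w 1.002 turn [-0.28  0.14 -0.32] slide after turn [  3.8   3.6 163.9]
```

Emit:
jog_arm(
  jaw=[0,0,0,0,0,0],
  slide=[
    [0,0,0.02],
    [0,0,0.03],
    [0,0,0.03],
    [0,0,0.02],
    [0,0,0],
    [0,0,0],
  ],
  rotation=[
    [0,0,0],
    [0,0,0],
    [0,0,0],
    [0,0,0],
    [0,0,0],
    [0,0,0],
  ],
)

```text
t: 1.95
eef_pos: [450.5, 203.9, 101.3]
orientation: [-0.225, -3.133, 0.0]
contact_force: [-0.1, -0.5, -0.1]
gripper_width: 1.0
gripper_force: 0.0
```

```bash
python3 -c "
from h import *
goto(450.8,202.8,36,-8.3)"
```

```text
t 1.95 pos [450.5 203.9 101.3] F [-0.1 -0.5 -0.1] w 1.0 turn [-0.02 -0.05  0.09] slide after turn [-0.5 -1.  65.3]
```

Emit:
jog_arm(
  jaw=[0,0,0,0,0,255,255,255,255,255,255,255],
  slide=[
    [-0.0005,-0.001,0.02],
    [0,0,0.025],
    [0,0,0.02],
    [0,0,0],
    [0,0,0],
    [0,0,0],
    [0,0,0],
    [0,0,0],
    [0,0,0],
    [0,0,0],
    [0,0,0],
    [0,0,0],
  ],
  rotation=[
    [0,0,0.1],
    [0,0,0],
    [0,0,0],
    [0,0,0],
    [0,0,0],
    [0,0,0],
    [0,0,0],
    [0,0,0],
    [0,0,0],
    [0,0,0],
    [0,0,0],
    [0,0,0],
  ],
)

```text
t: 3.15
eef_pos: [451.6, 202.9, 37.1]
orientation: [0.228, 3.132, 0.001]
contact_force: [-1.2, -1.4, 5.6]
gripper_width: 0.317
gripper_force: 60.0
```

Emit:
jog_arm(
  jaw=[255,255,255,255,255,255,255],
  slide=[
    [0,0,-0.01],
    [0,0,-0.025],
    [0,0,-0.03],
    [0,0,-0.03],
    [0,0,-0.02],
    [0,0,0],
    [0,0,0],
  ],
  rotation=[
    [0,0,0],
    [0,0,0],
    [0,0,0],
    [0,0,0],
    [0,0,0],
    [0,0,0],
    [0,0,0],
  ],
)

```text
t: 3.85
eef_pos: [450.4, 202.6, 150.2]
orientation: [-0.228, -3.132, 0.001]
contact_force: [-0.9, 0.1, -3.4]
gripper_width: 0.32
gripper_force: 59.5
```

```bash
python3 - <<'E'
from h import *
goto(450,200,150,-8.3)
T=np.load("top.npy",allow_pickle=True).item()
c=lambda a:[(x/4.5+180-.5+.11,y/4.5+160-.5+.11) for x,y in a]
print("lid corners z50 (TL TR BR BL)",plane(T,c([(467,78),(676,77),(686,460),(476,460)]),50).round(1).tolist())
print("rim top ends z62",plane(T,c([(500,75),(641,75)]),62).round(1).tolist())
print("rail lines L top/bottom, R z50",plane(T,c([(534,188),(543,450),(612,188),(622,450)]),50).round(1).tolist())
print("inner lines, z62",plane(T,c([(550,232),(556,420),(604,320)]),62).round(1).tolist(),"hole",plane(T,c([(581,388)]),62).round(1))
d=r.get_image("wrist");cv2.imwrite("pics/w2.png",d["image"][:,:,::-1]);np.save("w2",d,allow_pickle=True)
E
```

```text
t 3.85 pos [450.4 202.6 150.2] F [-0.9  0.1 -3.4] w 0.32 turn [-0.03 -0.1  -0.01] slide after turn [-0.  -2.7  0.2]
lid corners z50 (TL TR BR BL) [[663.1, -24.3, 50.0], [660.8, -143.3, 50.0], [443.8, -140.4, 50.0], [447.0, -23.5, 50.0]]
rim top ends z62 [[662.0, -42.7, 62.0], [660.1, -122.2, 62.0]]
rail lines L top/bottom, R z50 [[599.0, -60.4, 50.0], [451.6, -60.9, 50.0], [597.9, -104.4, 50.0], [450.4, -104.9, 50.0]]
inner lines, z62 [[572.2, -68.0, 62.0], [467.5, -68.1, 62.0], [522.2, -96.5, 62.0]] hole [[484.8 -82.5  62. ]]
```

View pics/w2.png

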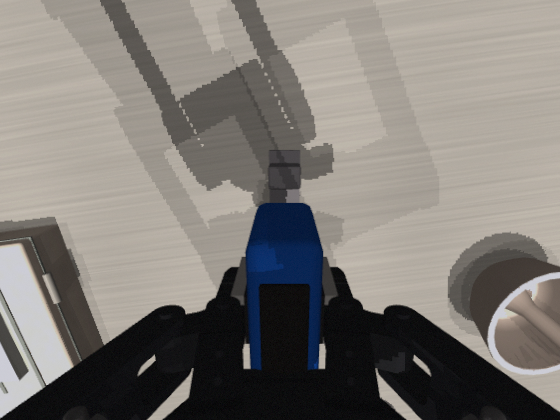

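The case is held square in the fingers; the empty rest shows at (285,170). Now I refine the box pose from the second view.

View pics/crop_b.png

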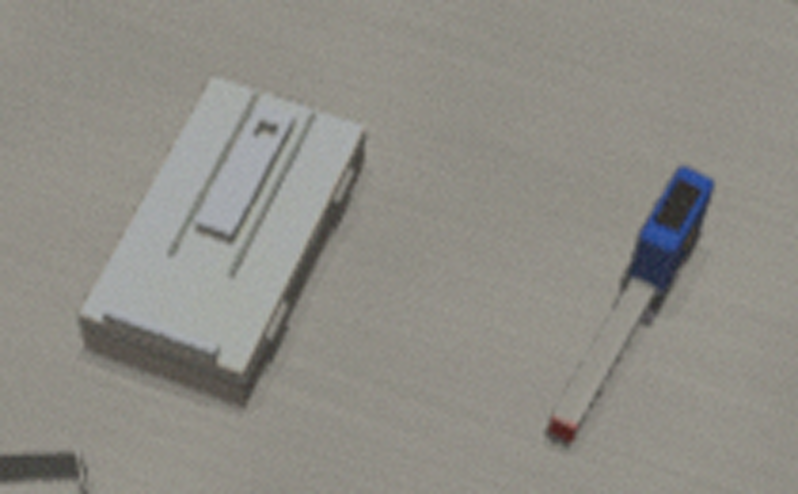

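The scene crop shows the lid corners at (212,78), (363,128), (243,373) and (82,318), the rim's top edge from (103,317) to (217,353), and the hole at (266,127). The side lines are only grooves. I combine both views.

```bash
python3 - <<'E'
from h import *
S=np.load("scene.npy",allow_pickle=True).item();T=np.load("top.npy",allow_pickle=True).item()
b=lambda a:[(x/3.8+200-.37,y/3.8+140-.37) for x,y in a]
a=lambda a:[(x/4.5+180-.4,y/4.5+160-.4) for x,y in a]
L=plane(S,b([(82,318),(243,373),(363,128),(212,78)]),50);print("scene lid FR? ",L.round(1).tolist(),"centre",L.mean(0).round(1))
print("rim",plane(S,b([(103,317),(217,353)]),62).round(1).tolist(),"hole",plane(S,b([(266,127)]),62).round(1))
print("rail end",plane(S,b([(197,226),(232,238)]),62).round(1).tolist(), "grooves",plane(S,b([(255,95),(173,253),(313,115),(233,275)]),50).round(1).tolist())
# table-plane check of calibration: empty rest & depth of lid from each view
goto(510,-82.5,150,-0.5)
E
```

```text
scene lid FR?  [[666.7, -138.1, 50.0], [664.7, -23.5, 50.0], [449.3, -23.6, 50.0], [448.7, -140.3, 50.0]] centre [557.3 -81.4  50. ]
rim [[667.0, -121.5, 62.0], [663.7, -41.9, 62.0]] hole [[483.  -83.6  62. ]]
rail end [[577.9, -94.1, 62.0], [577.9, -68.4, 62.0]] grooves [[451.2, -105.7, 50.0], [597.0, -103.9, 50.0], [452.0, -60.6, 50.0], [597.8, -59.5, 50.0]]
t 3.9 pos [449.8 202.4 149.2] F [-0.7 -0.  -2.8] w 0.317 turn [-0.07 -0.21 -7.81] slide after turn [ -62.7 -284.4   -0.8]
```

Emit:
jog_arm(
  jaw=[255,255,255,255,255,255,255,255,255,255,255,255],
  slide=[
    [0,0,0],
    [0,0,0],
    [0,0,0],
    [-0.005,-0.02,0],
    [-0.009,-0.035,0],
    [-0.01,-0.042,0],
    [-0.01,-0.042,0],
    [-0.01,-0.042,0],
    [-0.01,-0.042,0],
    [-0.007,-0.035,0],
    [-0.004,-0.018,0],
    [-0.002,-0.008,0],
  ],
  rotation=[
    [0,0,-2.7],
    [0,0,-2.8],
    [0,0,-2.8],
    [0,0,0],
    [0,0,0],
    [0,0,0],
    [0,0,0],
    [0,0,0],
    [0,0,0],
    [0,0,0],
    [0,0,0],
    [0,0,0],
  ],
)

```text
t: 5.1
eef_pos: [516.8, -82.9, 148.5]
orientation: [-0.005, -3.137, -0.002]
contact_force: [0.2, -0.1, -3.5]
gripper_width: 0.321
gripper_force: 59.9
```

Emit:
jog_arm(
  jaw=[255,255,255,255,255],
  slide=[
    [0,0,0.01],
    [0,0,0.02],
    [0,0,0.012],
    [0,0,0],
    [0,0,0],
  ],
  rotation=[
    [0,0,0],
    [0,0,0],
    [0,0,0],
    [0,0,0],
    [0,0,0],
  ],
)

```text
t: 5.6
eef_pos: [517.6, -80.3, 108.7]
orientation: [0.002, -3.14, -0.001]
contact_force: [0.3, 0.0, -3.1]
gripper_width: 0.319
gripper_force: 59.9
```

```bash
python3 - <<'E'
from h import *
goto(515,-82.3,108,0)
ims=[]
for n in("wrist","top","scene"):
    d=r.get_image(n);np.save(n+"3",d,allow_pickle=True);ims.append(d)
w=ims[0]["image"];t=ims[1]["image"][150:290,230:390];t=cv2.resize(t,None,fx=3,fy=3,interpolation=cv2.INTER_CUBIC)
cv2.imwrite("pics/w3.png",w[:,:,::-1])
s=ims[2]["image"][120:260,190:350];s=cv2.resize(s,None,fx=2.5,fy=2.5,interpolation=cv2.INTER_CUBIC)
c=np.zeros((420,800,3),np.uint8);t=cv2.resize(t,(400,350));c[:350,:400]=t;c[:350,400:800]=s;cv2.imwrite("pics/ts3.png",cv2.convertScaleAbs(c[:,:,::-1],alpha=1.4))
E
```

```text
t 5.6 pos [517.6 -80.3 108.7] F [ 0.3  0.  -3.1] w 0.319 turn [ 0.04 -0.07  0.06] slide after turn [ 2.6 -2.   0.7]
```

View pics/w3.png

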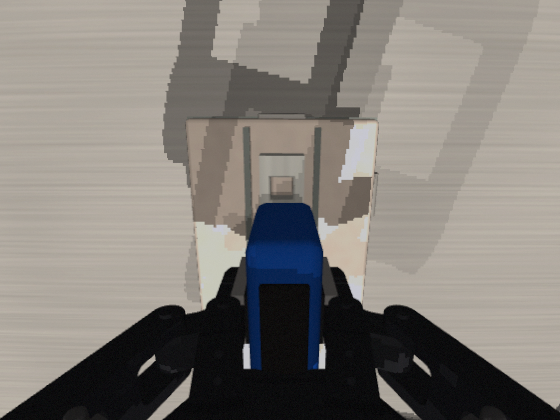

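View pics/ts3.png

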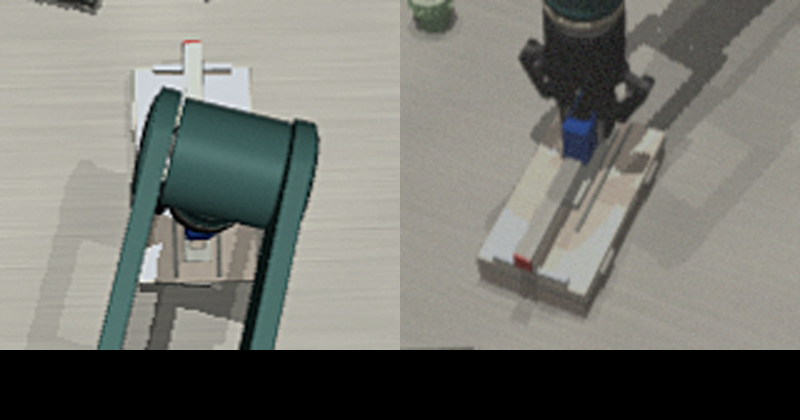

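The wrist view shows the hole at about (281,187), the rail's near end at (260–304,154), the case's centre column at about 284.5, and the lid's near corners at (188,120) and (378,120). The top view shows the hook passing over the rim. I compare case and rail in the same picture.

```bash
python3 - <<'E'
from h import *
d=np.load("wrist3.npy",allow_pickle=True).item();t=np.load("top3.npy",allow_pickle=True).item();s=np.load("scene3.npy",allow_pickle=True).item()
print("wrist cam",np.round(d["xyz"],1),d["cx"],"axis",rot(d)[:,2].round(3),rot(d)[:,0].round(3))
h=cv2.cvtColor(d["image"],cv2.COLOR_RGB2HSV);m=(h[...,0]>100)&(h[...,0]<132)&(h[...,1]>130)&(h[...,2]>40)
for v in(206,215,230,245,255):
    xs=np.where(m[v])[0];c=(xs.min()+xs.max())/2;p=depthpts(d,[(280,v)])[0]
    print("case row",v,xs.min(),xs.max(),"z",p[2].round(1),"y@151",plane(d,[(xs.min(),v),(xs.max(),v)],151.6)[:,1].round(1),plane(d,[(c,v)],151.6)[0].round(1))
print("hole",plane(d,[(269.5,178),(294,178),(269,196),(294,196),(281.5,187)],62).round(1).tolist())
print("rail end",plane(d,[(260,154),(304,154)],62).round(1).tolist())
print("grooves",plane(d,[(246.5,130),(317.5,130),(247.5,200),(316.5,200)],50).round(1).tolist(),"lid",plane(d,[(188,120),(378,120)],50).round(1).tolist())
for n,q,zc in(("top",t,108.7-13+5),("scene",s,90)):
    h=cv2.cvtColor(q["image"],cv2.COLOR_RGB2HSV);m=(((h[...,0]<8)|(h[...,0]>172))&(h[...,1]>120)&(h[...,2]>50)).astype(np.uint8)
    k,l,st,ce=cv2.connectedComponentsWithStats(m)
    for i in range(1,k):
        if st[i,4]>3:
            print(n,"red",st[i],ce[i].round(1),plane(q,[ce[i]],zc).round(1)); ys,xs=np.where(l==i);print(depthpts(q,np.c_[xs,ys]).mean(0).round(1))
g=cv2.cvtColor(t["image"],cv2.COLOR_RGB2GRAY)
print(g[168:186,292].tolist(),g[168:186,318].tolist())
E
```

```text
wrist cam [440.2 -79.7 251.6] 283.90232816899464 axis [ 0.302  0.001 -0.953] [0.    1.    0.001]
case row 206 259 308 z 107.1 y@151 [-87.7 -71.7] [470.  -79.7 151.6]
case row 215 256 312 z 120.0 y@151 [-88.8 -70.3] [473.1 -79.6 151.6]
case row 230 251 316 z 139.5 y@151 [-90.6 -68.9] [478.4 -79.7 151.6]
case row 245 248 320 z 150.2 y@151 [-91.8 -67.3] [483.9 -79.6 151.6]
case row 255 246 322 z 151.0 y@151 [-92.6 -66.5] [487.6 -79.6 151.6]
hole [[479.2, -88.2, 62.0], [479.2, -73.4, 62.0], [490.4, -88.7, 62.0], [490.4, -73.3, 62.0], [484.8, -81.0, 62.0]]
rail end [[464.8, -93.6, 62.0], [464.9, -67.7, 62.0]]
grooves [[451.8, -102.5, 50.0], [451.8, -58.9, 50.0], [496.3, -103.3, 50.0], [496.3, -58.2, 50.0]] lid [[445.7, -137.9, 50.0], [445.7, -22.2, 50.0]]
top red [304 166   6   1   6] [306.5 166. ] [[679.2 -81.3 100.7]]
[678.1 -81.  105.5]
scene red [237 223   5   5  14] [238.7 224.9] [[675.5 -83.   90. ]]
[680.1 -80.2  98.7]
[128, 131, 133, 132, 132, 131, 128, 132, 151, 163, 58, 90, 148, 151, 149, 150, 151, 153] [129, 128, 130, 129, 126, 125, 126, 145, 157, 110, 72, 101, 148, 154, 150, 149, 150, 150]
```

The case sits about 1.1 mm too far to +y relative to the rail and hole, and the hook clears the rim by about 10 mm. I shift −1.1 mm in y and lower gently.

Emit:
jog_arm(
  jaw=[255,255,255,255,255,255],
  slide=[
    [0,-0.0011,0.006],
    [0,0,0.01],
    [0,0,0.005],
    [0,0,0],
    [0,0,0],
    [0,0,0],
  ],
  rotation=[
    [0,0,0],
    [0,0,0],
    [0,0,0],
    [0,0,0],
    [0,0,0],
    [0,0,0],
  ],
)

```text
t: 6.35
eef_pos: [518.2, -82.4, 88.5]
orientation: [0.001, 3.141, -0.0]
contact_force: [-0.4, 0.7, -2.5]
gripper_width: 0.324
gripper_force: 59.9
```

Emit:
jog_arm(
  jaw=[255,255,255,255],
  slide=[
    [0,0,0.003],
    [0,0,0.003],
    [0,0,0],
    [0,0,0],
  ],
  rotation=[
    [0,0,0],
    [0,0,0],
    [0,0,0],
    [0,0,0],
  ],
)

```text
t: 6.75
eef_pos: [518.5, -82.5, 82.9]
orientation: [0.0, 3.14, -0.001]
contact_force: [-0.0, 0.1, 0.1]
gripper_width: 0.322
gripper_force: 59.9
```

Emit:
jog_arm(
  jaw=[255,255,255],
  slide=[
    [0,0,0.002],
    [0,0,0],
    [0,0,0],
  ],
  rotation=[
    [0,0,0],
    [0,0,0],
    [0,0,0],
  ],
)

```text
t: 7.05
eef_pos: [518.5, -82.5, 80.6]
orientation: [0.001, 3.14, -0.0]
contact_force: [0.4, 0.0, 0.2]
gripper_width: 0.32
gripper_force: 60.0
```

```bash
python3 - <<'E'
from h import *
goto(518,-81.5,77,0)
d=r.get_image("wrist");np.save("wrist4",d,allow_pickle=True)
print("cam",np.round(d["xyz"],1),pose()[1].round(1))
h=cv2.cvtColor(d["image"],cv2.COLOR_RGB2HSV);m=(h[...,0]>100)&(h[...,0]<132)&(h[...,1]>130)&(h[...,2]>40)
for v in(220,235,250):
    xs=np.where(m[v])[0];print("case row",v,xs.min(),xs.max(),plane(d,[((xs.min()+xs.max())/2,v)],124)[0].round(1))
g=cv2.cvtColor(d["image"],cv2.COLOR_RGB2GRAY)
cv2.imwrite("pics/w4.png",cv2.resize(d["image"][90:260,180:390,::-1],None,fx=3.5,fy=3.5,interpolation=cv2.INTER_CUBIC))
E
```

```text
t 7.05 pos [518.5 -82.5  80.6] F [0.4 0.  0.2] w 0.32 turn [-0.01  0.08 -0.02] slide after turn [0.5 1.  3.6]
cam [440.7 -81.6 223.3] [518.4 -82.5  80.6]
case row 220 254 313 [475.4 -81.8 124. ]
case row 235 250 317 [480.7 -81.8 124. ]
case row 250 246 322 [486.2 -81.7 124. ]
```

View pics/w4.png

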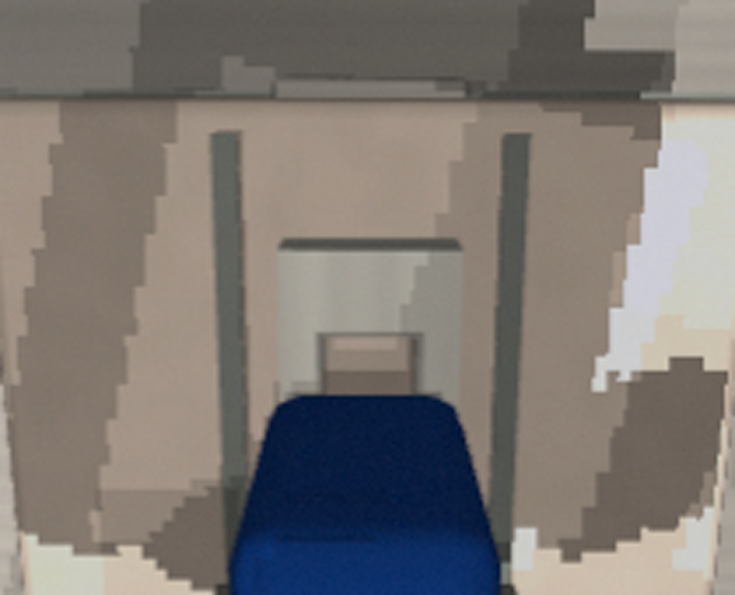

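The enlarged wrist view shows the rail centred at crop x≈369 and the case at ≈365. That puts the rail about 0.9 mm to +y of the case. I correct this, lower the rest of the way, then draw back until the hook meets the rim.

Emit:
jog_arm(
  jaw=[255,255,255,255],
  slide=[
    [0,0.0009,0.0015],
    [0,0,0.0015],
    [0,0,0],
    [0,0,0],
  ],
  rotation=[
    [0,0,0],
    [0,0,0],
    [0,0,0],
    [0,0,0],
  ],
)

```text
t: 7.5
eef_pos: [518.1, -81.7, 77.4]
orientation: [0.001, 3.141, -0.001]
contact_force: [1.9, -1.3, 0.7]
gripper_width: 0.318
gripper_force: 60.3
```

Emit:
jog_arm(
  jaw=[255,255,255,255,255],
  slide=[
    [0.002,0,0],
    [0.003,0,0],
    [0.003,0,0],
    [0,0,0],
    [0,0,0],
  ],
  rotation=[
    [0,0,0],
    [0,0,0],
    [0,0,0],
    [0,0,0],
    [0,0,0],
  ],
)

```text
t: 8.0
eef_pos: [509.4, -81.0, 77.1]
orientation: [-0.0, -3.14, -0.001]
contact_force: [0.9, 0.9, -0.1]
gripper_width: 0.321
gripper_force: 60.2
```

Emit:
jog_arm(
  jaw=[255,255,255,255,255],
  slide=[
    [0.002,0,0],
    [0.002,0,0],
    [0.002,0,0],
    [0,0,0],
    [0,0,0],
  ],
  rotation=[
    [0,0,0],
    [0,0,0],
    [0,0,0],
    [0,0,0],
    [0,0,0],
  ],
)

```text
t: 8.5
eef_pos: [504.6, -81.4, 77.5]
orientation: [0.0, 3.14, 0.0]
contact_force: [5.2, 0.8, -1.9]
gripper_width: 0.324
gripper_force: 60.1
```

Fx rose to 5 N at the expected place, so the hook is on the rim. I keep pulling gently.

Emit:
jog_arm(
  jaw=[255,255,255,255,255,255],
  slide=[
    [0.0015,0,0],
    [0.0015,0,0],
    [0.0015,0,0],
    [0.0015,0,0],
    [0,0,0],
    [0,0,0],
  ],
  rotation=[
    [0,0,0],
    [0,0,0],
    [0,0,0],
    [0,0,0],
    [0,0,0],
    [0,0,0],
  ],
)

```text
t: 9.1
eef_pos: [498.6, -81.4, 77.5]
orientation: [0.0, 3.14, 0.0]
contact_force: [4.5, 0.7, -1.5]
gripper_width: 0.321
gripper_force: 60.1
```

Emit:
jog_arm(
  jaw=[255,255,255,255,255,255],
  slide=[
    [0.0015,0,0],
    [0.0015,0,0],
    [0.0015,0,0],
    [0.0015,0,0],
    [0,0,0],
    [0,0,0],
  ],
  rotation=[
    [0,0,0],
    [0,0,0],
    [0,0,0],
    [0,0,0],
    [0,0,0],
    [0,0,0],
  ],
)

```text
t: 9.7
eef_pos: [492.7, -81.5, 77.5]
orientation: [0.0, 3.14, 0.0]
contact_force: [4.5, 1.1, -1.4]
gripper_width: 0.318
gripper_force: 60.1
```

```bash
python3 - <<'E'
from h import *
goto(490,-81.4,77,0)
d=r.get_image("top");s=r.get_image("scene")
for n,q,zc in(("top",d,64+7),("scene",s,60)):
    h=cv2.cvtColor(q["image"],cv2.COLOR_RGB2HSV);m=(((h[...,0]<8)|(h[...,0]>172))&(h[...,1]>120)&(h[...,2]>50)).astype(np.uint8)
    k,l,st,ce=cv2.connectedComponentsWithStats(m)
    for i in range(1,k):
        if st[i,4]>3: print(n,st[i],ce[i].round(1),plane(q,[ce[i]],zc).round(1))
a=cv2.resize(s["image"][130:250,190:310],(400,400),interpolation=cv2.INTER_CUBIC);b=cv2.resize(d["image"][150:240,260:350],(400,400),interpolation=cv2.INTER_CUBIC)
cv2.imwrite("pics/hook.png",cv2.convertScaleAbs(np.hstack([a,b])[:,:,::-1],alpha=1.4))
E
```

```text
t 9.7 pos [492.7 -81.5  77.5] F [ 4.5  1.1 -1.4] w 0.318 turn [ 0.    0.11 -0.01] slide after turn [2.7 0.1 0.5]
scene [239 225   6   6  21] [241.2 227.8] [[664.7 -83.2  60. ]]
```

View pics/hook.png

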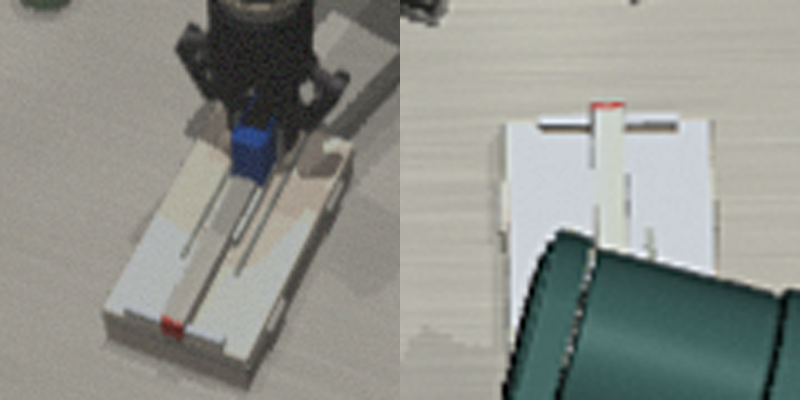

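The hook hangs outside the rim: red at (172,327) in the scene half and (607,105) in the top half, centred on the rim. I go on in finer steps.

Emit:
jog_arm(
  jaw=[255,255,255,255,255],
  slide=[
    [0.001,0,0],
    [0.001,0,0],
    [0.001,0,0],
    [0,0,0],
    [0,0,0],
  ],
  rotation=[
    [0,0,0],
    [0,0,0],
    [0,0,0],
    [0,0,0],
    [0,0,0],
  ],
)

```text
t: 10.3
eef_pos: [489.9, -81.4, 77.5]
orientation: [0.0, 3.14, 0.0]
contact_force: [6.3, -0.4, -1.9]
gripper_width: 0.326
gripper_force: 60.1
```

Emit:
jog_arm(
  jaw=[255,255,255,255],
  slide=[
    [0.001,0,0],
    [0.001,0,0],
    [0,0,0],
    [0,0,0],
  ],
  rotation=[
    [0,0,0],
    [0,0,0],
    [0,0,0],
    [0,0,0],
  ],
)

```text
t: 10.7
eef_pos: [486.9, -81.4, 77.1]
orientation: [-0.0, -3.142, -0.0]
contact_force: [3.3, 0.5, -2.7]
gripper_width: 0.321
gripper_force: 62.3
```

Emit:
jog_arm(
  jaw=[255,255,255,255],
  slide=[
    [0.001,0,0],
    [0.001,0,0],
    [0,0,0],
    [0,0,0],
  ],
  rotation=[
    [0,0,0],
    [0,0,0],
    [0,0,0],
    [0,0,0],
  ],
)

```text
t: 11.1
eef_pos: [485.2, -81.4, 77.2]
orientation: [0.0, 3.141, 0.0]
contact_force: [5.2, 0.5, -3.2]
gripper_width: 0.321
gripper_force: 62.3
```

Fz fell and the tool dipped at x≈487, so the peg may have dropped. I check by feeling for the hole's wall.

Emit:
jog_arm(
  jaw=[255,255,255],
  slide=[
    [0.001,0,0],
    [0,0,0],
    [0,0,0],
  ],
  rotation=[
    [0,0,0],
    [0,0,0],
    [0,0,0],
  ],
)

```text
t: 11.4
eef_pos: [484.2, -81.4, 77.2]
orientation: [0.0, 3.141, 0.0]
contact_force: [5.0, 0.3, -3.5]
gripper_width: 0.318
gripper_force: 62.3
```

Emit:
jog_arm(
  jaw=[255,255,255],
  slide=[
    [0.001,0,0],
    [0,0,0],
    [0,0,0],
  ],
  rotation=[
    [0,0,0],
    [0,0,0],
    [0,0,0],
  ],
)

```text
t: 11.7
eef_pos: [483.3, -81.4, 77.2]
orientation: [0.0, 3.141, 0.0]
contact_force: [5.7, -0.1, -3.5]
gripper_width: 0.323
gripper_force: 62.3
```

Emit:
jog_arm(
  jaw=[255,255,255],
  slide=[
    [0.001,0,0],
    [0,0,0],
    [0,0,0],
  ],
  rotation=[
    [0,0,0],
    [0,0,0],
    [0,0,0],
  ],
)

```text
t: 12.0
eef_pos: [482.7, -81.4, 77.2]
orientation: [0.0, 3.14, 0.0]
contact_force: [6.3, 0.3, -4.7]
gripper_width: 0.322
gripper_force: 62.1
```

Emit:
jog_arm(
  jaw=[255,255,255],
  slide=[
    [0.0007,0,0],
    [0,0,0],
    [0,0,0],
  ],
  rotation=[
    [0,0,0],
    [0,0,0],
    [0,0,0],
  ],
)

```text
t: 12.3
eef_pos: [482.5, -81.4, 77.2]
orientation: [0.0, 3.139, 0.0]
contact_force: [8.2, -0.1, -5.0]
gripper_width: 0.32
gripper_force: 62.0
```

The tool stalls at x≈482.5 and Fx rises, so the peg is against the hole's near wall. I ease forward to mid-hole, then set the case down on the rail.

Emit:
jog_arm(
  jaw=[255,255,255,255],
  slide=[
    [-0.0015,0,0],
    [-0.0012,0,0],
    [0,0,0],
    [0,0,0],
  ],
  rotation=[
    [0,0,0],
    [0,0,0],
    [0,0,0],
    [0,0,0],
  ],
)

```text
t: 12.7
eef_pos: [484.3, -81.4, 77.2]
orientation: [0.0, 3.141, 0.0]
contact_force: [5.8, 1.4, -3.4]
gripper_width: 0.321
gripper_force: 62.1
```

Emit:
jog_arm(
  jaw=[255,255,255,255],
  slide=[
    [0,0,0.0007],
    [0,0,0.0007],
    [0,0,0],
    [0,0,0],
  ],
  rotation=[
    [0,0,0],
    [0,0,0],
    [0,0,0],
    [0,0,0],
  ],
)

```text
t: 13.1
eef_pos: [484.9, -81.4, 76.4]
orientation: [0.0, 3.139, -0.0]
contact_force: [5.1, 1.1, -2.7]
gripper_width: 0.317
gripper_force: 62.3
```

Emit:
jog_arm(
  jaw=[255,255,255],
  slide=[
    [0,0,0.0007],
    [0,0,0],
    [0,0,0],
  ],
  rotation=[
    [0,0,0],
    [0,0,0],
    [0,0,0],
  ],
)

```text
t: 13.4
eef_pos: [485.2, -81.4, 76.0]
orientation: [0.0, 3.138, -0.0]
contact_force: [5.8, 1.0, -0.6]
gripper_width: 0.323
gripper_force: 62.4
```

Emit:
jog_arm(
  jaw=[255,255,255],
  slide=[
    [0,0,0.0007],
    [0,0,0],
    [0,0,0],
  ],
  rotation=[
    [0,0,0],
    [0,0,0],
    [0,0,0],
  ],
)

```text
t: 13.7
eef_pos: [485.5, -81.5, 75.6]
orientation: [0.0, 3.137, -0.0]
contact_force: [4.8, 1.0, -0.1]
gripper_width: 0.324
gripper_force: 62.5
```

Emit:
jog_arm(
  jaw=[255,255,255,255],
  slide=[
    [-0.001,0,0],
    [-0.001,0,0],
    [0,0,0],
    [0,0,0],
  ],
  rotation=[
    [0,0,0],
    [0,0,0],
    [0,0,0],
    [0,0,0],
  ],
)

```text
t: 14.1
eef_pos: [486.7, -81.6, 75.2]
orientation: [0.0, 3.14, -0.0]
contact_force: [4.5, 0.3, 1.6]
gripper_width: 0.321
gripper_force: 62.7
```

Emit:
jog_arm(
  jaw=[255,255,255],
  slide=[
    [-0.001,0,0],
    [0,0,0],
    [0,0,0],
  ],
  rotation=[
    [0,0,0],
    [0,0,0],
    [0,0,0],
  ],
)

```text
t: 14.4
eef_pos: [486.8, -81.6, 75.1]
orientation: [-0.001, -3.141, 0.0]
contact_force: [2.1, 0.9, 5.0]
gripper_width: 0.322
gripper_force: 63.2
```

The peg is stopped by both walls, with 4.3 mm of play between x=482.5 and 486.8, so it is locked. I release.

Emit:
jog_arm(
  jaw=[180,120,60,0,0,0,0,0],
  slide=[
    [0,0,0],
    [0,0,0],
    [0,0,0],
    [0,0,0],
    [0,0,0],
    [0,0,0],
    [0,0,0],
    [0,0,0],
  ],
  rotation=[
    [0,0,0],
    [0,0,0],
    [0,0,0],
    [0,0,0],
    [0,0,0],
    [0,0,0],
    [0,0,0],
    [0,0,0],
  ],
)

```text
t: 15.2
eef_pos: [486.9, -81.4, 74.4]
orientation: [-0.0, -3.141, -0.0]
contact_force: [0.8, 1.1, -1.4]
gripper_width: 1.003
gripper_force: 0.0
```

Emit:
jog_arm(
  jaw=[0,0,0,0,0,0,0,0],
  slide=[
    [0,0,-0.01],
    [0,0,-0.02],
    [0,0,-0.03],
    [0,0,-0.03],
    [0,0,-0.03],
    [0,0,-0.02],
    [0,0,0],
    [0,0,0],
  ],
  rotation=[
    [0,0,0],
    [0,0,0],
    [0,0,0],
    [0,0,0],
    [0,0,0],
    [0,0,0],
    [0,0,0],
    [0,0,0],
  ],
)

```text
t: 16.0
eef_pos: [487.0, -81.4, 214.7]
orientation: [0.0, 3.141, -0.0]
contact_force: [-0.4, -0.6, -0.2]
gripper_width: 1.0
gripper_force: 0.0
```

```bash
python3 - <<'E'
from h import *
goto(486,-81.4,200,0)
w=r.get_image("wrist");s=r.get_image("scene")
h=cv2.cvtColor(w["image"],cv2.COLOR_RGB2HSV);m=((h[...,0]>100)&(h[...,0]<132)&(h[...,1]>130)&(h[...,2]>40)).astype(np.uint8)
m=cv2.morphologyEx(m,cv2.MORPH_CLOSE,np.ones((25,9)));ys,xs=np.where(m>0);p=depthpts(w,np.c_[xs,ys]);print("case z",np.percentile(p[:,2],[5,50,95]).round(1),"expect top 118")
k=p[:,2]>113;q=plane(w,np.c_[xs,ys][k],118);print(cv2.minAreaRect(q[:,:2].astype(np.float32)))
a=cv2.resize(s["image"][130:250,190:310],(400,400),interpolation=cv2.INTER_CUBIC);b=cv2.resize(w["image"],(400,300));b=np.vstack([b,np.zeros((100,400,3),np.uint8)])
cv2.imwrite("pics/end.png",np.hstack([a,b])[:,:,::-1])
E
```

```text
t 16.0 pos [487.  -81.4 214.7] F [-0.4 -0.6 -0.2] w 1.0 turn [-0.01  0.05 -0.02] slide after turn [ 1.   0.  14.7]
case z [ 86.4 117.5 119.4] expect top 118
((484.16595458984375, -80.81314849853516), (26.405315399169922, 71.42637634277344), 89.87593841552734)
```

View pics/end.png

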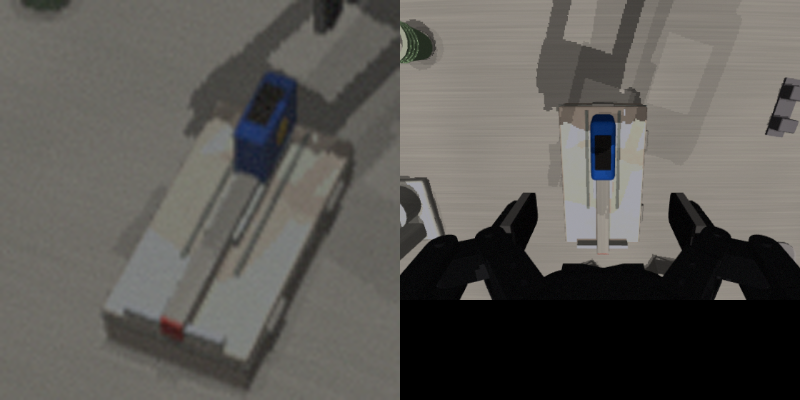

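With the gripper clear, the case stands upright on the rail (top at z≈118, straight along the box) and holds its place. The hook is over the rim at (172,327).

```bash
python3 -c "
from rig import r
print(r.job_done())"
```

```text
the job is handed in; nothing more can be done
None
```

The bar is hooked over the far rim and locked with its peg in the rail hole; I released it and handed the job in at about 16 s, with the wrist force readings staying under 10 N while drawing back.

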